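# Set up the small potato for a scale photograph

### The arm

A 6-joint arm with a two-finger parallel gripper is mounted at the origin on a cart in front of the work surface, level with it; the furniture and walls round the work are solid. World frame = base frame: x ahead of the robot, y to its left, z up, the work surface at z = 0. Lengths are in m, angles in rad, forces in N, time in s.
With the tool pointing down it reaches from about 0.325 to 0.85 m from the base axis. Payload 4.4 kg.
Tool frame: the origin (TCP) lies on the centre line of the jaws, within the pads' length; the fingertips stand 22 mm ahead of it and the grasp point (between the pads) lies 3 mm ahead of it; z points along the fingers, y is the line along which they close (so a half turn about z gives the same grasp; the last joint's range is limited). The gripper opens to 94 mm and grips with 3 to 60 N. Pads are 16 mm wide; open, the fingers measure 119 mm over their backs; the gripper's body (75 mm by 177 mm) begins 78 mm behind the grasp point.
Start: joints at [1.036, 0.207, 1.542, -0, 1.393, -0.15], TCP at [0.215, 0.533, 0.227] pointing down, gripper open.
Joint ranges: [-2.73, 2.73], [-0.86, 2.22], [0.23, 2.46], [-1.11, 4.25], [0.08, 2.63], [-2.82, 2.82]. Speed limits (rad/s): [2.79, 2.79, 3.14, 3.14, 3.14, 3.14].

### API

Orientations are given as a unit quaternion [x, y, z, w].
In Python, from station import arm, viewer gives the robot as it stands. The module is installed in compiled form; this text tells all that it offers.
- The arm moves only by the shell command python3 -m inch 'ROWS'. ROWS is JSON, a list of rows, each a list of 5 numbers: the shift along the world's x, y, z scaled (see below), then the turn about the world's z scaled (see below), then the closure, from 0 (fully open) to 1 (shut). In form: [[tx, ty, tz, roll, fingers], ...]. A call has exactly 5 rows; each row is the pose to reach, as a shift and turn from the pose commanded when the call began, turning the shorter way round; what a row does not reach only later rows make up. The controller multiplies each number of a shift by 0.1 m and each number of a turn by pi rad. A row lasts 1/10 s, in which the tool goes at most 50 mm and 8.59 degrees, less where a joint would pass 70% of its speed; a pose out of reach is approached as far as the arm can. A call with a number of a shift or a turn outside -1 to 1 is refused whole. A call with a gripper value outside its range is refused whole. The fingers move at their own pace and stop on an object; the grip force is fixed at half the most. Time passes only in rows, so rows that repeat a pose let the fingers close, or fill a call up. It gives the time, the measured TCP pose, the force, the opening and the grip force at its end, in the units of the state.
- arm.get_obs(): the state, without advancing time (a new reading comes with each control period).
- viewer.camera(name): name is "scene" or "top"; returns the picture (480x640x3 uint8, blue, green, red); there is no depth.
- viewer.calibration(name): a dict with "vertical_fov" (degrees; the focal length in pixels is half the picture's height over the tangent of half this angle, whatever the lens; pixels are square), "cx", "cy" (the principal point, pixels), "world_from_camera" (4x4, takes a point from camera to world coordinates). Camera axes: x right, y down, z forward; pixel columns grow to the right and rows downward; lengths in m; the calibration is good to about 2 mm. A picture is of the moment at which its call begins. calibration takes no time and is no camera call.
- arm.hand_in(): hands the job in; it is judged then, once.
The state is a dict: "time_s": time; "qpos": joint angles; "qvel": joint speeds; "tau": joint torques, N m; "tool_pos": TCP position; "tcp_rot": TCP orientation; "wrist_force": force on the tool from outside, world axes, zero at the start; "wrist_torque": the same for the moment, N m; "opening": finger opening in m; "grip_force": force on a finger pad.
Only numpy, scipy, OpenCV 4.12 (cv2) and the standard library are available. Lean on these libraries where they do the work, as an engineer would, in place of code of your own. Each camera call takes 0.05 s, during which the arm holds its last target. There are 200 camera calls.

### The job

The small potato is to be photographed on the cutting board with the safety rule beside it for scale, but it is lying against the board's near long edge, just where the rule belongs. First set the potato in the middle of the board; then lay the rule flat on the worktop, its graduated edge flush against the board's near long edge and covering that edge from corner to corner. Leave the peeler, the small beaker and the tape where they are.

Things in the scene. Friction and masses are not known exactly. Their poses are not given: they have to be found in the camera images.
- board: Pale flat cutting board, 160 x 230 x 9 mm, lying flat and held to the worktop so that it does not shift. Origin: centre of its underside. x axis across its width, pointing away from the robot (up to half a radian to its right); y axis along its length; z up. Near long edge: the straight 230 mm side at x = -80 mm.
- board_middle (a point): Centre of the board's top face, 9 mm above the worktop; axes as the board's.
- board_edge (a point): Middle of the board's near long edge (80 mm from the board's centre, on the robot's side), at worktop height; axes as the board's (x into the board, y along the edge).
- half_potato: Small brown potato (the one at the board), 65 mm (its x) by 85 mm (its y) and 39 mm high, 0.12 kg, lying on the worktop in front of the board's near long edge, its long axis roughly at right angles to that edge. Origin: centre of its underside. Take it across its 65 mm width.
- potato_core (a point): Centre of the potato, 19 mm above its underside.
- rule: Metal safety rule, flat on the worktop left of the board, beside the peeler: blade 280 mm long (y), 45 wide, 5 thick; raised grey grip bar 14 mm wide, 160 long, from 5 to 24 mm above the underside, to hold it by. Origin: underside, below the middle of the bar. The graduated edge is the long edge at x = +30 mm, farther from the bar; plain back edge at x = -15 mm. z up.
- rule_edge (a point): Middle of the rule's graduated edge, at its underside; axes as the rule's.
- rule_edge_left (a point): Point on the rule's graduated edge 110 mm from its middle, towards the rule's +y end.
- rule_edge_right (a point): Point on the rule's graduated edge 110 mm from its middle, towards the rule's -y end.
- peeler: Bystander: black-handled peeler, 33 x 228 x 26 mm (long along y), lying left of the board, beside the rule. Origin: centre of its underside.
- small_beaker: Bystander: glass beaker, 78 mm wide, 94 mm high, standing behind the board to the left. Origin: centre of its underside.
- tape: Bystander: roll of tape, 104 mm across, 25 mm high, lying flat behind the board to the right. Origin: centre of its underside.
Things that resemble listed ones, but are neither listed nor needed, are in the scene too. Of the things like the half_potato, leave any that is black or orange; of the rest the larger one is meant.

How it is judged:
By the outcome, as a careful person would: the job done as asked, in the order asked, and still so for the second after the job is handed in, with the robot touching nothing.
It also fails if it takes over 67 s, if anything falls off the work surface, if the arm or the gripper's body presses on something with over 40 N, if the wrist force passes 120 N, or if a joint passes its speed limit or range.

## Working session

There is one attempt and no reset: what is moved stays moved. The work goes in short steps, Python scripts to look and compute and a shell command to move; the robot and the scene stay as the last step left them, time stands still between calls to the robot, and variables do not carry over. Pictures are saved under pics/ and viewed, at most 10 in all, crops included, and the job is handed in when it is done.

```bash
mkdir -p pics
cat > h.py <<'E'
import numpy as np, cv2
from station import arm, viewer
def K(n):
    c=viewer.calibration(n); f=240/np.tan(np.radians(c["vertical_fov"])/2)
    return f,c["cx"],c["cy"],np.array(c["world_from_camera"])
def ray(n,p):
    f,cx,cy,T=K(n); p=np.atleast_2d(np.asarray(p,float))
    d=np.c_[(p[:,0]-cx)/f,(p[:,1]-cy)/f,np.ones(len(p))]@T[:3,:3].T
    return T[:3,3],d
def plane(n,p,z):
    o,d=ray(n,p); return o+d*((z-o[2])/d[:,2])[:,None]
def proj(n,P):
    f,cx,cy,T=K(n); q=(np.atleast_2d(P)-T[:3,3])@T[:3,:3]
    return np.c_[cx+f*q[:,0]/q[:,2],cy+f*q[:,1]/q[:,2]]
def tri(p1,p2,n1="scene",n2="top"):
    o1,d1=ray(n1,p1);o2,d2=ray(n2,p2);d1=d1[0];d2=d2[0]
    s=np.linalg.lstsq(np.c_[d1,-d2],o2-o1,rcond=None)[0]
    a=o1+s[0]*d1;b=o2+s[1]*d2
    return (a+b)/2,np.linalg.norm(a-b)
E
python3 - <<'E'
from h import *
for n in("scene","top"):
    cv2.imwrite(f"pics/{n}0.png",viewer.camera(n)); print(n,K(n))
print(arm.get_obs())
E
```

```text
scene (np.float64(456.6459939545897), 321.11427834526955, 241.10251461785268, array([[ 0.39061642, -0.71362108,  0.5815185 , -0.11489831],
       [-0.92053004, -0.29828778,  0.25228725, -0.37823265],
       [-0.00657764, -0.63385279, -0.77342574,  0.90437456],
       [ 0.        ,  0.        ,  0.        ,  1.        ]]))
top (np.float64(610.697447924175), 325.5547266450328, 246.01979536619268, array([[-5.64404584e-02, -8.07250069e-01,  5.87504724e-01,
        -6.53808609e-01],
       [-9.98320400e-01,  3.79265143e-02, -4.37945070e-02,
         1.58593376e-04],
       [ 1.30711125e-02, -5.88989733e-01, -8.08034802e-01,
         1.66793651e+00],
       [ 0.00000000e+00,  0.00000000e+00,  0.00000000e+00,
         1.00000000e+00]]))
{'time_s': 0.1, 'qpos': array([ 1.03649373e+00,  2.07330559e-01,  1.54283128e+00,  4.04422001e-05,
        1.39349621e+00, -1.50517058e-01]), 'qvel': array([-0.00038912, -0.00184809, -0.00389161,  0.00063267, -0.00071176,
        0.00022503]), 'tau': array([-3.56478849e-04, -3.71865463e+01, -2.82290947e+01,  6.99992920e-02,
        3.10840295e-02, -1.60297333e-05]), 'tool_pos': array([0.21494897, 0.53256315, 0.22639971]), 'tcp_rot': array([ 1.90720684e-01,  9.81643802e-01, -9.66065872e-04, -3.65481589e-04]), 'wrist_force': array([-0.81898504,  0.33103658, -0.63565788]), 'wrist_torque': array([-0.02052017,  0.02978103,  0.04997028]), 'grip_force': 0.0, 'opening': 0.09424823695888071}
```

View pics/top0.png

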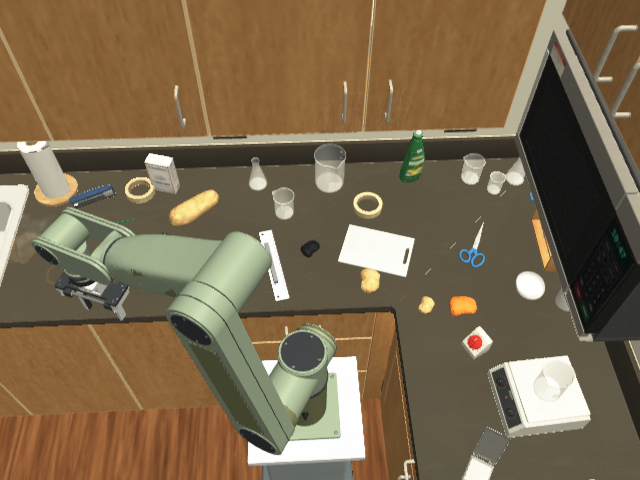

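View pics/scene0.png

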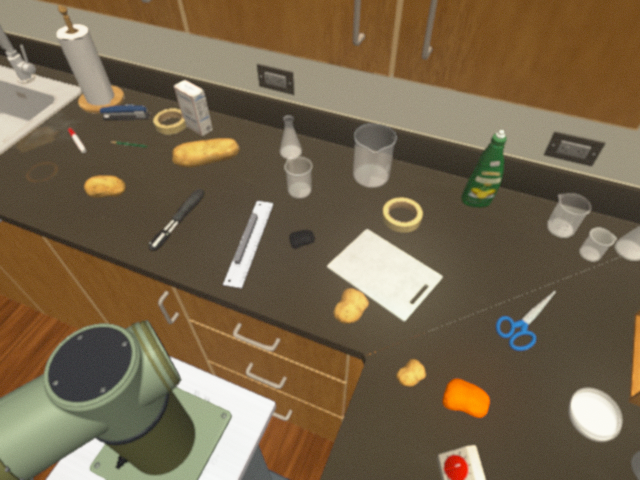

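The top view shows the potato at (370,281), the board at (376,250), the rule at (273,265) and the arm over the worktop on the left. In the scene view the same things are at (351,305), (385,272) and (250,243).

Candidates for the potato, in scene pixels:
- Brown at the board (351,305).
- Smaller brown one (411,373).
- Orange (467,398).
- Black (302,239).
- Rolls or loaves (206,151) and (104,186).

I choose (351,305): it is brown, the larger one, and lies at the board's near edge.

```bash
cat > m.py <<'E'
from h import *
def masks(im):
    hsv=cv2.cvtColor(im,cv2.COLOR_BGR2HSV); H,S,V=cv2.split(hsv)
    return ((H>10)&(H<30)&(S>90)&(V>110)).astype(np.uint8), ((S<50)&(V>150)).astype(np.uint8)
def comp(m,seed,r=8):
    m=cv2.morphologyEx(m,cv2.MORPH_CLOSE,np.ones((3,3)))
    n,l,st,c=cv2.connectedComponentsWithStats(m)
    x,y=seed; w=l[y-r:y+r+1,x-r:x+r+1]; w=w[w>0]
    if not len(w): return None
    k=np.bincount(w).argmax(); return (l==k).astype(np.uint8)
def cont(m):
    return max(cv2.findContours(m,cv2.RETR_EXTERNAL,cv2.CHAIN_APPROX_NONE)[0],key=cv2.contourArea)[:,0,:].astype(np.float32)
E
python3 - <<'E'
from m import *
I={n:cv2.imread(f"pics/{n}0.png") for n in("scene","top")}
seeds={"scene":dict(p=(351,305),b=(385,265),r=(262,215)),"top":dict(p=(370,281),b=(376,250),r=(266,243))}
out={}
for n in I:
    br,wh=masks(I[n])
    for k,s in seeds[n].items():
        m=comp(br if k=="p" else wh,s)
        c=cont(m); out[n,k]=m
        box=cv2.boxPoints(cv2.minAreaRect(c)); 
        z={"p":0.019,"b":0.009,"r":0.005}[k]
        W=plane(n,c,z); wr=cv2.minAreaRect(W[:,:2].astype(np.float32)*1000)
        print(n,k,m.sum(),"world rect(mm)",np.round(wr[0],1),np.round(wr[1],1),round(wr[2],1))
        print("  corners",np.round(cv2.boxPoints(wr)).tolist())
        cv2.drawContours(I[n],[c.astype(int)[:,None]],-1,(0,0,255),1)
# triangulate centroids
for k in "pbr":
    q=[]
    for n in I:
        M=cv2.moments(out[n,k],True); q.append((M["m10"]/M["m00"],M["m01"]/M["m00"]))
    print(k,np.round(q,1).tolist(),[np.round(v,4) for v in tri(*q)])
a=I["scene"][190:330,220:450]; b=I["top"][220:310,250:430]
cv2.imwrite("pics/c1.png",np.vstack([cv2.resize(a,(780,300)) if 0 else cv2.resize(a,None,fx=2.4,fy=2.4)[:, :552],cv2.resize(b,(552,260))]))
E
```

```text
scene p 936 world rect(mm) [ 402.9 -223.1] [69.8 92.6] 81.3
  corners [[352.0, -251.0], [443.0, -265.0], [454.0, -196.0], [362.0, -182.0]]
scene b 5337 world rect(mm) [ 531.  -261.7] [232.6 164.2] 71.6
  corners [[416.0, -346.0], [572.0, -398.0], [646.0, -177.0], [490.0, -125.0]]
scene r 1450 world rect(mm) [492.2  84.4] [284.1  48.5] 11.4
  corners [[348.0, 80.0], [358.0, 33.0], [636.0, 89.0], [627.0, 136.0]]
top p 418 world rect(mm) [ 401.7 -222.3] [61.6 95.4] 83.8
  corners [[351.0, -248.0], [446.0, -258.0], [452.0, -197.0], [358.0, -186.0]]
top b 2684 world rect(mm) [ 530.9 -259.4] [230.2 164.3] 71.5
  corners [[417.0, -343.0], [572.0, -395.0], [645.0, -176.0], [489.0, -124.0]]
top r 11566 world rect(mm) [575.3 415.2] [868.9 428.3] 59.1
  corners [[168.0, 153.0], [536.0, -68.0], [982.0, 678.0], [615.0, 898.0]]
p [[350.6, 305.8], [369.5, 280.1]] [array([ 0.406 , -0.2231,  0.0145]), np.float64(0.0002)]
b [[384.9, 273.3], [376.2, 249.8]] [array([ 0.5466, -0.2625, -0.0183]), np.float64(0.0025)]
r [[248.4, 245.2], [180.3, 263.2]] [array([ 1.2149,  0.6339, -1.059 ]), np.float64(0.0602)]
```

View pics/c1.png

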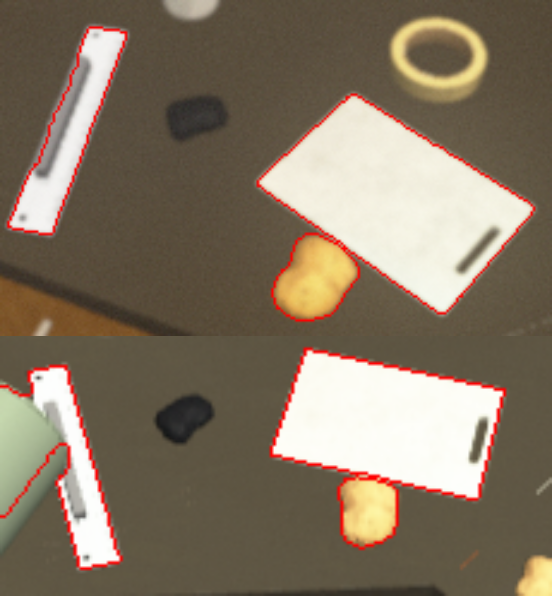

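The crop confirms the choice: the brown potato touches the board's near edge, with the rule on the left and its bar on the rule's left side. The board comes out at (0.531,-0.2605), yaw -18.4°, 230x164 mm, and both views agree. The potato is at about (0.403,-0.223), long axis at about -7.5°, and the rule's long axis is at 11.4°. I'm moving toward the potato with the tool's y axis at -97.5°, which also leaves wrist range for the rule later.

```bash
python3 -m inch '[[0.2,-0.2,0,-0.025,0],[0.4,-0.4,0,-0.05,0],[0.6,-0.6,0,-0.075,0],[0.8,-0.8,0,-0.1,0],[0.95,-0.95,0,-0.115,0]]'
python3 -m inch '[[0.2,-0.2,0,-0.025,0],[0.4,-0.4,0,-0.05,0],[0.6,-0.6,0,-0.075,0],[0.8,-0.8,0,-0.1,0],[0.93,-0.95,0,-0.115,0]]'
python3 -m inch '[[0,-0.2,0,-0.025,0],[0,-0.4,0,-0.05,0],[0,-0.6,0,-0.075,0],[0,-0.8,0,-0.1,0],[0,-0.95,0,-0.115,0]]'
python3 -m inch '[[0,-0.2,0,-0.025,0],[0,-0.4,0,-0.05,0],[0,-0.6,0,-0.075,0],[0,-0.8,0,-0.1,0],[0,-0.95,0,-0.115,0]]'
```

```text
time_s: 0.6
tool_pos: [0.311, 0.4367, 0.2269]
tcp_rot: [0.365, 0.931, -0.001, -0.0]
wrist_force: [0.1, -0.1, -0.3]
opening: 0.0941
grip_force: 0.0
time_s: 1.1
tool_pos: [0.4042, 0.3417, 0.2269]
tcp_rot: [0.527, 0.85, -0.0, -0.0]
wrist_force: [-0.1, 0.2, -0.8]
opening: 0.0943
grip_force: 0.0
time_s: 1.6
tool_pos: [0.4029, 0.247, 0.227]
tcp_rot: [0.671, 0.742, -0.001, -0.0]
wrist_force: [-0.5, 0.0, 0.1]
opening: 0.0939
grip_force: 0.0
time_s: 2.1
tool_pos: [0.403, 0.1521, 0.2272]
tcp_rot: [0.793, 0.609, -0.0, -0.0]
wrist_force: [0.1, 0.2, 0.4]
opening: 0.0942
grip_force: 0.0
```

```bash
python3 -m inch '[[0,-0.2,0,-0.025,0],[0,-0.4,0,-0.05,0],[0,-0.6,0,-0.075,0],[0,-0.8,0,-0.1,0],[0,-0.95,0,-0.115,0]]'
python3 -m inch '[[0,-0.2,0,-0.025,0],[0,-0.4,0,-0.05,0],[0,-0.6,0,-0.075,0],[0,-0.8,0,-0.1,0],[0,-0.95,0,-0.115,0]]'
python3 -m inch '[[0,-0.2,0,-0.025,0],[0,-0.4,0,-0.05,0],[0,-0.6,0,-0.075,0],[0,-0.8,0,-0.1,0],[0,-0.95,0,-0.115,0]]'
python3 -m inch '[[0,-0.2,-0.1,-0.025,0],[0,-0.4,-0.2,-0.05,0],[0,-0.6,-0.4,-0.075,0],[0,-0.8,-0.6,-0.1,0],[0,-0.9,-0.7,-0.115,0]]'
python3 - <<'E'
from m import *
from scipy.spatial.transform import Rotation as R
o=arm.get_obs(); r=R.from_quat(o["tcp_rot"]).as_matrix(); print(o["tool_pos"],np.degrees(np.arctan2(r[1,1],r[0,1])),o["qpos"])
I={n:viewer.camera(n) for n in("scene","top")}
for n in I: cv2.imwrite(f"pics/{n}1.png",I[n])
C={}
for n,s in (("scene",(262,215)),("top",(266,243))):
    m=comp(masks(I[n])[1],s); c=cont(m); W=plane(n,c,.005)[:,:2]*1000
    wr=cv2.minAreaRect(W.astype(np.float32)); print(n,m.sum(),wr,np.round(cv2.boxPoints(wr)).tolist())
    C[n]=proj(n,np.c_[cv2.boxPoints(wr)/1000,np.full(4,.005)])
    H,S,V=cv2.split(cv2.cvtColor(I[n],cv2.COLOR_BGR2HSV))
    hull=cv2.fillPoly(np.zeros_like(m),[C[n].astype(np.int32)],1)
    g=cv2.erode(hull,np.ones((3,3)))&(V<150).astype(np.uint8)
    for z in(.005,.024):
        b=cv2.minAreaRect((plane(n,cont(g),z)[:,:2]*1000).astype(np.float32)); print("  bar z",z,b)
    M=cv2.moments(g,True); C[n+"b"]=(M["m10"]/M["m00"],M["m01"]/M["m00"])
for i in range(4):
    w=plane("scene",C["scene"][i],.005)[0]
    j=np.argmin(np.linalg.norm(plane("top",C["top"],.005)-w,axis=1)); print("corner",np.round(tri(C["scene"][i],C["top"][j])[0],4))
print("bar",tri(C["sceneb"],C["topb"]))
a=I["scene"][170:350,210:460]; b=I["top"][220:310,240:430]
cv2.imwrite("pics/c2.png",np.vstack([cv2.resize(a,(500,360)),cv2.resize(b,(500,237))]))
E
```

```text
time_s: 2.6
tool_pos: [0.403, 0.0571, 0.2272]
tcp_rot: [0.89, 0.457, -0.0, -0.0]
wrist_force: [-0.9, 0.0, 0.3]
opening: 0.0936
grip_force: 0.0
time_s: 3.1
tool_pos: [0.4031, -0.0378, 0.2273]
tcp_rot: [0.957, 0.289, -0.0, -0.0]
wrist_force: [0.7, 0.3, -0.1]
opening: 0.0941
grip_force: 0.0
time_s: 3.6
tool_pos: [0.4031, -0.1329, 0.2273]
tcp_rot: [0.994, 0.113, -0.0, -0.0]
wrist_force: [0.3, -1.2, 0.3]
opening: 0.0941
grip_force: 0.0
time_s: 4.1
tool_pos: [0.4023, -0.2224, 0.1556]
tcp_rot: [0.998, -0.068, -0.001, -0.001]
wrist_force: [-0.0, 0.2, -0.5]
opening: 0.0939
grip_force: 0.0
[ 0.40227856 -0.22237408  0.15563371] -97.79305988821683 [-6.93587767e-01  3.66617901e-02  1.88922202e+00 -6.47437867e-05
  1.21850897e+00  1.01324382e+00]
scene 1614 ((492.5799255371094, 84.37747192382812), (285.53082275390625, 49.25338363647461), 11.552982330322266) [[348.0, 80.0], [358.0, 32.0], [637.0, 89.0], [628.0, 137.0]]
  bar z 0.005 ((494.4306640625, 92.2656478881836), (155.79209899902344, 11.176274299621582), 9.212746620178223)
  bar z 0.024 ((481.5580749511719, 82.32598876953125), (152.5008544921875, 10.940164566040039), 9.212748527526855)
top 7816 ((800.0662841796875, -33.890350341796875), (394.3685302734375, 709.2841796875), 21.419654846191406) [[487.0, 224.0], [746.0, -436.0], [1113.0, -292.0], [854.0, 368.0]]
  bar z 0.005 ((801.1621704101562, -31.99993896484375), (387.7359313964844, 702.2657470703125), 21.466516494750977)
  bar z 0.024 ((784.5381469726562, -31.632476806640625), (383.3057556152344, 694.241943359375), 21.46651840209961)
corner [ 0.5149  0.2146 -0.1638]
corner [ 0.6126  0.2301 -0.3154]
corner [ 0.7794  0.2432 -0.2845]
corner [ 0.6877  0.2351 -0.1709]
bar (array([ 0.33460213, -0.05383503,  0.39503424]), np.float64(0.18796215945737899))
```

View pics/c2.png

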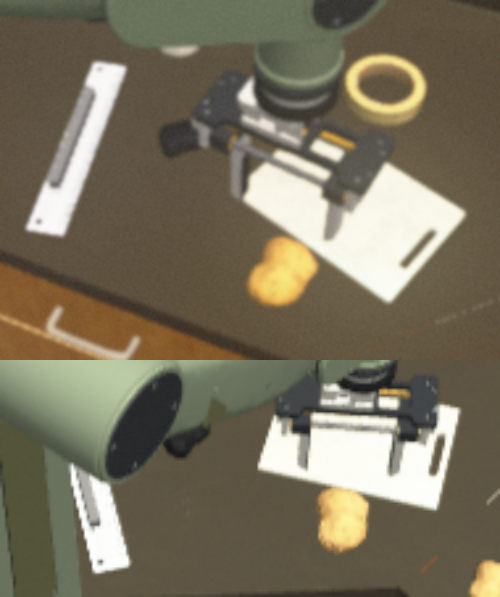

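The crop shows the open gripper above and over the potato, with its fingers either side and the jaw line across the potato's width. Descending now.

```bash
python3 -m inch '[[0,0,-0.2,0,0],[0,0,-0.4,0,0],[0,0,-0.6,0,0],[0,0,-0.75,0,0],[0.01,0,-0.85,0,0]]'
python3 -m inch '[[0,0,-0.15,0,0],[0,0,-0.3,0,0],[0,0,-0.45,0,0],[0,0,-0.45,0,0.1],[0,0,-0.45,0,0.2]]'
python3 -m inch '[[0,0,0,0,0.4],[0,0,0,0,0.6],[0,0,0,0,0.8],[0,0,0,0,0.8],[0,0,0,0,0.8]]'
python3 -m inch '[[0,0,0,0,1],[0,0,0,0,1],[0,0,0,0,1],[0,0,0,0,1],[0,0,0,0,1]]'
```

```text
time_s: 4.7
tool_pos: [0.4044, -0.2209, 0.0722]
tcp_rot: [0.998, -0.065, -0.0, -0.0]
wrist_force: [0.2, -0.3, 1.0]
opening: 0.0939
grip_force: 0.0
time_s: 5.2
tool_pos: [0.4048, -0.2218, 0.0281]
tcp_rot: [0.998, -0.066, 0.0, 0.0]
wrist_force: [0.4, -0.8, -0.2]
opening: 0.0814
grip_force: 0.0
time_s: 5.7
tool_pos: [0.4052, -0.2225, 0.0285]
tcp_rot: [0.998, -0.066, 0.001, 0.001]
wrist_force: [-1.3, -0.7, 6.4]
opening: 0.0606
grip_force: 29.9
time_s: 6.2
tool_pos: [0.4052, -0.2225, 0.0285]
tcp_rot: [0.998, -0.066, 0.001, 0.001]
wrist_force: [0.0, 0.2, 6.3]
opening: 0.0606
grip_force: 29.9
```

The potato is gripped: opening 60.6 mm, 29.9 N. Next is lift and carry.

```bash
python3 -m inch '[[0,0,0.1,0,1],[0,0,0.2,0,1],[0,0,0.3,0,1],[0,0,0.4,0,1],[0,0,0.5,0,1]]'
python3 -m inch '[[0.1,-0.04,0,0,1],[0.25,-0.1,0,0,1],[0.4,-0.15,0,0,1],[0.55,-0.2,0,0,1],[0.7,-0.25,0,0,1]]'
python3 -m inch '[[0.15,-0.03,0,0,1],[0.3,-0.07,0,0,1],[0.45,-0.1,0,0,1],[0.56,-0.13,0,0,1],[0.56,-0.13,0,0,1]]'
python3 - <<'E'
from m import *
I={n:viewer.camera(n) for n in("scene","top")}
for n in I: cv2.imwrite(f"pics/{n}2.png",I[n])
q={}
for n,s in (("scene",(375,265)),("top",(376,245))):
    br=masks(I[n])[0]; N,l,st,c=cv2.connectedComponentsWithStats(br)
    for k in range(1,N):
        if st[k,4]>80: print(n,st[k],c[k].round(1), (plane(n,c[k],.078)[0]*1000).round())
E
```

```text
time_s: 6.7
tool_pos: [0.4044, -0.2219, 0.0785]
tcp_rot: [0.998, -0.066, 0.0, 0.0]
wrist_force: [-0.9, 0.1, -2.3]
opening: 0.0606
grip_force: 29.9
time_s: 7.2
tool_pos: [0.4754, -0.2472, 0.0772]
tcp_rot: [0.998, -0.066, 0.0, -0.0]
wrist_force: [0.8, 0.0, -1.7]
opening: 0.0607
grip_force: 29.9
time_s: 7.7
tool_pos: [0.5319, -0.2604, 0.0773]
tcp_rot: [0.998, -0.066, 0.001, 0.0]
wrist_force: [-0.2, 0.4, -0.1]
opening: 0.0605
grip_force: 29.9
scene [  156     0   484   130 36604] [458.7  45.5] [1533. -210.   78.]
scene [152 110  34  25 539] [168.  122.7] [751. 491.  78.]
scene [ 172  137   68   30 1469] [204.1 150.6] [682. 322.  78.]
scene [472 189  23   9 136] [481.9 192.8] [ 812. -425.   78.]
scene [413 202  11  20 146] [418.1 211.4] [ 686. -292.   78.]
scene [    0   221    76   259 11393] [ 24.9 372.9] [ -9. 284.  78.]
scene [401 221  19   9  87] [409.8 225.4] [ 634. -286.   78.]
scene [370 239  31  33 731] [385.4 255.5] [ 524. -260.   78.]
scene [  123   269   241   211 19566] [253.9 369.1] [ 167. -114.   78.]
scene [ 42 281  52  30 257] [ 65.4 292.1] [163. 344.  78.]
scene [630 313
[... 270 characters left out ...]
] [256.9  66. ] [1426.  143.   78.]
top [ 34 173  44  34 522] [ 57.1 193.7] [766. 816.  78.]
top [126 179  29  24 264] [139.8 190.7] [767. 538.  78.]
top [ 169  189   50   37 1030] [193.2 207.5] [683. 350.  78.]
top [532 209  24  62 569] [542.5 243.7] [ 478. -791.   78.]
top [369 228  19  23 366] [377.7 238.9] [ 523. -257.   78.]
top [117 253  34  24 542] [132.6 264.1] [461. 523.  78.]
top [418 296  17  18 223] [425.9 304.5] [ 270. -376.   78.]
top [449 296  29  20 481] [462.1 305.2] [ 262. -485.   78.]
top [ 271  311  124  169 6496] [359.1 371.7] [  63. -155.   78.]
top [    0   320   262   160 37669] [122.3 403.1] [  4. 492.  78.]
top [396 351  15 108 138] [402.9 405.1] [ -41. -266.   78.]
```

```bash
python3 -m inch '[[0.02,0,-0.1,0,1],[0.02,0,-0.2,0,1],[0.02,0,-0.3,0,1],[0.02,0,-0.36,0,1],[0.02,0,-0.39,0,1]]'
python3 -m inch '[[0,0,0,0,0.3],[0,0,0,0,0.2],[0,0,0,0,0.1],[0,0,0,0,0],[0,0,0,0,0]]'
python3 -m inch '[[0,0,0.15,0,0],[0,0,0.35,0,0],[0,0,0.55,0,0],[0,0,0.75,0,0],[0,0,0.95,0,0]]'
python3 -m inch '[[-0.15,0.2,0.1,0,0],[-0.3,0.4,0.1,0,0],[-0.5,0.6,0.1,0,0],[-0.7,0.8,0.1,0,0],[-0.7,0.95,0.1,0,0]]'
python3 - <<'E'
from m import *
I={n:viewer.camera(n) for n in("scene","top")}
for n in I: cv2.imwrite(f"pics/{n}3.png",I[n])
for n in I:
    br=masks(I[n])[0]; N,l,st,c=cv2.connectedComponentsWithStats(br)
    for k in range(1,N):
        if 200<st[k,4]<1300 and 330<c[k][0]<420 and 220<c[k][1]<320: print(n,st[k],c[k].round(1), (plane(n,c[k],.026)[0]*1000).round())
a=I["scene"][170:350,210:460]; b=I["top"][200:310,240:430]
cv2.imwrite("pics/c3.png",np.vstack([cv2.resize(a,(500,360)),cv2.resize(b,(500,237))]))
E
```

```text
time_s: 8.3
tool_pos: [0.5311, -0.2591, 0.0375]
tcp_rot: [0.998, -0.066, -0.002, -0.001]
wrist_force: [-5.8, 2.8, 13.6]
opening: 0.0606
grip_force: 30.1
time_s: 8.8
tool_pos: [0.5325, -0.26, 0.0387]
tcp_rot: [0.998, -0.066, 0.0, 0.0]
wrist_force: [0.1, 0.6, -0.8]
opening: 0.0926
grip_force: 0.0
time_s: 9.3
tool_pos: [0.5326, -0.26, 0.1356]
tcp_rot: [0.998, -0.066, 0.001, 0.0]
wrist_force: [0.3, 0.8, -0.1]
opening: 0.094
grip_force: 0.0
time_s: 9.8
tool_pos: [0.4606, -0.1636, 0.1441]
tcp_rot: [0.998, -0.067, -0.0, -0.0]
wrist_force: [-1.1, -0.6, 0.9]
opening: 0.0939
grip_force: 0.0
scene [368 251  32  31 667] [383.2 266.4] [ 531. -258.   26.]
top [368 236  18  22 304] [376.9 247.2] [ 527. -259.   26.]
```

View pics/c3.png

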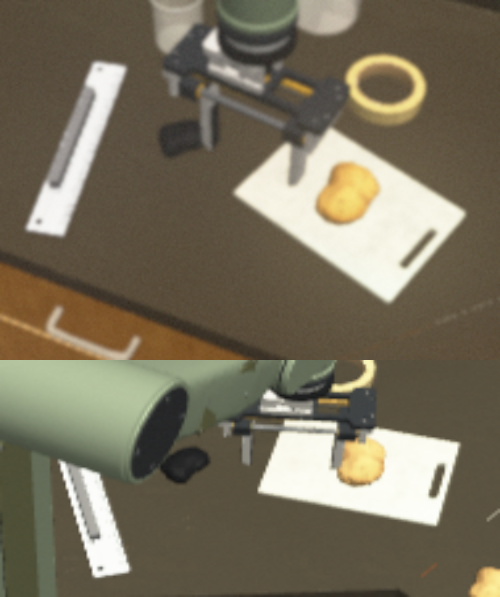

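The potato now lies in the middle of the board, at about (0.53,-0.259) in both views. The rule is unmoved. I'll triangulate the rule from two views before reaching for it.

Run:
```python
from m import *
s=cv2.imread("pics/scene0.png"); t=cv2.imread("pics/top0.png")
def quad(im,seed,thr):
    H,S,V=cv2.split(cv2.cvtColor(im,cv2.COLOR_BGR2HSV)); m=((S<45)&(V>thr)).astype(np.uint8)
    return comp(m,seed,5)
ms=quad(s,(262,215),150)
print([int(v) for v in t[243,266]],[int(v) for v in t[240,240]])
for thr in(190,):
    mt=quad(t,(268,243),thr); c=cont(mt); print(thr,mt.sum(),cv2.boundingRect(c.astype(np.int32)))
def ends(m):
    r=cv2.minAreaRect(cv2.convexHull(cont(m))); b=cv2.boxPoints(r); return b[np.argsort(b[:,1])]
a,b=ends(ms),ends(mt); print(a.round(1).tolist(),b.round(1).tolist())
f=lambda q:q[np.argsort(q[:,0])]
for A,B in zip(np.r_[f(a[:2]),f(a[2:])],np.r_[f(b[:2]),f(b[2:])]): print(np.round(tri(A,B)[0],4),tri(A,B)[1])
for n,m in(("scene",ms),("top",mt)): print(n,cv2.minAreaRect((plane(n,cont(m),.005)[:,:2]*1000).astype(np.float32)))
```

```text
[171, 177, 179] [163, 202, 185]
190 741 (259, 230, 30, 71)
[[257.0, 197.0], [274.79998779296875, 204.10000610351562], [222.1999969482422, 283.8999938964844], [240.0, 291.0]] [[271.5, 228.8000030517578], [258.0, 232.3000030517578], [289.0, 297.70001220703125], [275.6000061035156, 301.20001220703125]]
[0.6276 0.1368 0.0094] 0.010674476794169893
[ 0.6497  0.0926 -0.0134] 0.002527084652216711
[0.3497 0.0802 0.0037] 0.002380875628678838
[ 0.3578  0.0366 -0.0027] 0.008583714797637424
scene ((492.2451171875, 84.4421157836914), (284.107666015625, 48.46681594848633), 11.441604614257812)
top ((491.75775146484375, 86.90640258789062), (282.23504638671875, 45.11811065673828), 11.751935958862305)
```

The rule checks out: centre (0.492,0.086), long axis 11.6°, 282x45 mm, near z=0. The bar's middle is therefore at about (0.4905,0.093), so the tool needs +0.107 of turn.

```bash
python3 -m inch '[[0.05,0.2,0,0.02,0.2],[0.1,0.4,0,0.04,0.4],[0.15,0.6,0,0.06,0.4],[0.2,0.8,0,0.08,0.4],[0.2,1,0,0.107,0.4]]'
python3 -m inch '[[0.05,0.2,0,0,0.4],[0.1,0.4,0,0,0.4],[0.1,0.6,0,0,0.4],[0.1,0.8,0,0,0.4],[0.1,1,0,0,0.4]]'
python3 -m inch '[[0,0.2,-0.1,0,0.4],[0,0.4,-0.2,0,0.4],[0,0.56,-0.3,0,0.4],[0,0.56,-0.45,0,0.4],[0,0.56,-0.55,0,0.4]]'
python3 - <<'E'
from m import *
from scipy.spatial.transform import Rotation as R
o=arm.get_obs(); r=R.from_quat(o["tcp_rot"]).as_matrix(); print(o["tool_pos"],np.degrees(np.arctan2(r[1,1],r[0,1])))
I={n:viewer.camera(n) for n in("scene","top")}
for n in I: cv2.imwrite(f"pics/{n}4.png",I[n])
a=I["scene"][130:310,180:430]; b=I["top"][190:310,200:390]
cv2.imwrite("pics/c4.png",np.vstack([cv2.resize(a,(500,360)),cv2.resize(b,(500,237))]))
E
```

```text
time_s: 10.4
tool_pos: [0.4847, -0.065, 0.1443]
tcp_rot: [0.995, 0.103, 0.001, 0.001]
wrist_force: [0.9, 0.3, -0.2]
opening: 0.0583
grip_force: 0.0
time_s: 10.9
tool_pos: [0.4943, 0.0355, 0.1442]
tcp_rot: [0.995, 0.102, 0.001, 0.0]
wrist_force: [0.1, -0.5, 0.1]
opening: 0.0562
grip_force: 0.0
time_s: 11.4
tool_pos: [0.4937, 0.0915, 0.088]
tcp_rot: [0.995, 0.102, 0.0, 0.0]
wrist_force: [-0.3, -0.6, -0.3]
opening: 0.0563
grip_force: 0.0
[0.49366452 0.09146132 0.08803084] -78.27107503475546
```

View pics/c4.png

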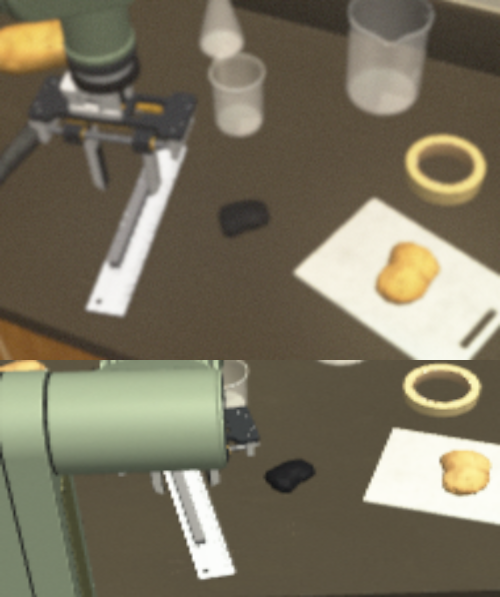

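The fingers straddle the grip bar, and the potato sits mid-board. Descending 57 mm and closing.

```bash
python3 -m inch '[[-0.03,0.01,-0.12,0,0.4],[-0.03,0.01,-0.25,0,0.4],[-0.03,0.01,-0.4,0,0.4],[-0.03,0.01,-0.5,0,0.4],[-0.03,0.01,-0.57,0,0.4]]'
python3 -m inch '[[0,0,0,0,0.6],[0,0,0,0,0.75],[0,0,0,0,0.85],[0,0,0,0,1],[0,0,0,0,1]]'
python3 -m inch '[[0,0,0,0,1],[0,0,0,0,1],[0,0,0,0,1],[0,0,0,0,1],[0,0,0,0,1]]'
python3 -m inch '[[0,0,0.1,0,1],[0,0,0.25,0,1],[0,0,0.45,0,1],[0,0,0.65,0,1],[0,0,0.8,0,1]]'
```

```text
time_s: 12.0
tool_pos: [0.4886, 0.092, 0.0302]
tcp_rot: [0.995, 0.101, -0.001, -0.0]
wrist_force: [-1.1, 0.3, 0.4]
opening: 0.0563
grip_force: 0.0
time_s: 12.5
tool_pos: [0.4898, 0.0922, 0.032]
tcp_rot: [0.995, 0.102, 0.001, 0.0]
wrist_force: [0.6, -0.5, -0.1]
opening: 0.0201
grip_force: 0.0
time_s: 13.0
tool_pos: [0.4896, 0.0922, 0.0318]
tcp_rot: [0.995, 0.102, 0.0, -0.0]
wrist_force: [-0.5, 0.3, 4.7]
opening: 0.0139
grip_force: 30.0
time_s: 13.5
tool_pos: [0.4892, 0.0921, 0.1125]
tcp_rot: [0.995, 0.102, 0.0, 0.0]
wrist_force: [0.3, -0.0, -2.1]
opening: 0.0138
grip_force: 30.0
```

```bash
python3 -m inch '[[-0.04,-0.15,0,0.017,1],[-0.08,-0.3,0,0.034,1],[-0.12,-0.45,0,0.05,1],[-0.16,-0.6,0,0.067,1],[-0.2,-0.78,0,0.083,1]]'
python3 -m inch '[[-0.04,-0.15,0,0.017,1],[-0.08,-0.3,0,0.034,1],[-0.12,-0.45,0,0.05,1],[-0.16,-0.6,0,0.067,1],[-0.2,-0.78,0,0.083,1]]'
python3 -m inch '[[-0.04,-0.15,0,0.017,1],[-0.08,-0.3,0,0.034,1],[-0.12,-0.45,0,0.05,1],[-0.16,-0.6,0,0.067,1],[-0.19,-0.78,0,0.083,1]]'
python3 -m inch '[[-0.04,-0.15,0,0.017,1],[-0.08,-0.3,0,0.034,1],[-0.12,-0.45,0,0.05,1],[-0.16,-0.6,0,0.067,1],[-0.18,-0.79,0,0.084,1]]'
python3 -m inch '[[0,0,-0.1,0,1],[0,0,-0.2,0,1],[0,0,-0.3,0,1],[0,0,-0.4,0,1],[0,0,-0.5,0,1]]'
cat > r.py <<'E'
from m import *
from scipy.spatial.transform import Rotation as R
import sys
k=sys.argv[1]; z=float(sys.argv[2])
o=arm.get_obs(); r=R.from_quat(o["tcp_rot"]).as_matrix(); print(o["tool_pos"],np.degrees(np.arctan2(r[1,1],r[0,1])),o["wrist_force"].round(1),o["wrist_torque"].round(2))
I={n:viewer.camera(n) for n in("scene","top")}
for n in I: cv2.imwrite(f"pics/{n}{k}.png",I[n])
a=I["scene"][200:370,250:470]; b=I["top"][210:310,300:440]
cv2.imwrite(f"pics/c{k}.png",np.hstack([cv2.resize(a,None,fx=2,fy=2,interpolation=cv2.INTER_CUBIC),cv2.resize(b,(350,340),interpolation=cv2.INTER_CUBIC)]))
E
python3 r.py 5 .04
```

```text
time_s: 14.0
tool_pos: [0.4684, 0.0139, 0.1112]
tcp_rot: [0.973, 0.231, -0.001, -0.0]
wrist_force: [0.1, 0.7, -1.5]
opening: 0.0141
grip_force: 30.0
time_s: 14.5
tool_pos: [0.4484, -0.0641, 0.1112]
tcp_rot: [0.935, 0.356, -0.001, -0.0]
wrist_force: [0.2, 0.3, -2.1]
opening: 0.0138
grip_force: 30.0
time_s: 15.0
tool_pos: [0.4293, -0.1419, 0.1111]
tcp_rot: [0.88, 0.474, -0.0, -0.001]
wrist_force: [0.3, 0.9, -1.6]
opening: 0.0134
grip_force: 30.0
time_s: 15.5
tool_pos: [0.4112, -0.2206, 0.111]
tcp_rot: [0.81, 0.586, -0.0, -0.001]
wrist_force: [-0.2, -0.1, -1.9]
opening: 0.0135
grip_force: 30.0
time_s: 16.0
tool_pos: [0.412, -0.2199, 0.0601]
tcp_rot: [0.811, 0.585, -0.0, -0.001]
wrist_force: [0.5, 0.4, -2.0]
opening: 0.0137
grip_force: 30.0
[ 0.41199426 -0.21989496  0.06013933] -18.349904857116023 [ 0.5  0.4 -2. ] [-0.03  0.07 -0.04]
```

View pics/c5.png

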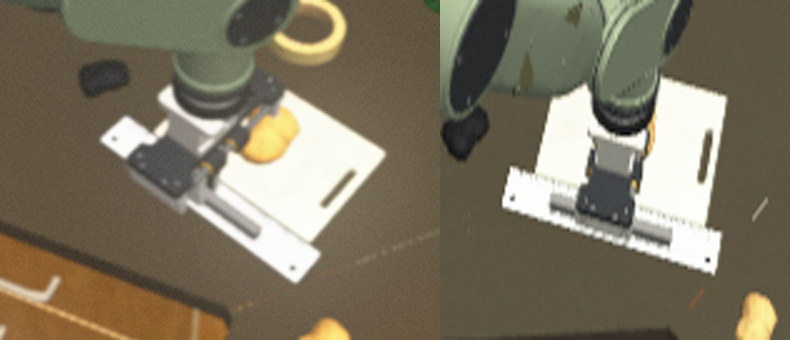

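The rule is held parallel to the board, with the graduated edge facing it and a small gap. Lowering it to just above the worktop, then sliding towards the board.

```bash
python3 -m inch '[[0,0,-0.1,0,1],[0,0,-0.18,0,1],[0,0,-0.24,0,1],[0,0,-0.27,0,1],[0,0,-0.28,0,1]]'
python3 -m inch '[[0.02,-0.007,0,0,1],[0.04,-0.013,0,0,1],[0.06,-0.02,0,0,1],[0.08,-0.027,0,0,1],[0.08,-0.027,0,0,1]]'
python3 r.py 6 .005
python3 - <<'E'
from m import *
# rule near-back edge & board directions from scene/top
for n in("scene","top"):
    im=cv2.imread(f"pics/{n}6.png"); 
    H,S,V=cv2.split(cv2.cvtColor(im,cv2.COLOR_BGR2HSV)); m=((S<50)&(V>150)).astype(np.uint8)
    m=cv2.morphologyEx(m,cv2.MORPH_OPEN,np.ones((2,2)))
    N,l,st,c=cv2.connectedComponentsWithStats(m)
    for k in range(1,N):
        if st[k,4]>60 and 280<c[k][0]<450 and 210<c[k][1]<350: print(n,st[k],c[k].round(1),(plane(n,c[k],.005)[0]*1000).round())
E
```

```text
time_s: 16.6
tool_pos: [0.4121, -0.2207, 0.033]
tcp_rot: [0.811, 0.585, -0.0, -0.0]
wrist_force: [-0.4, -0.2, -2.2]
opening: 0.0138
grip_force: 30.0
time_s: 17.1
tool_pos: [0.4209, -0.2239, 0.0337]
tcp_rot: [0.811, 0.585, 0.0, 0.0]
wrist_force: [0.1, -0.5, -1.7]
opening: 0.0134
grip_force: 30.0
[ 0.42086009 -0.22385507  0.03371118] -18.383475472670998 [ 0.1 -0.5 -1.7] [-0.04  0.16  0.08]
scene [ 343  238  101  108 4124] [396.7 296.6] [ 476. -311.    5.]
scene [305 250  65  34 776] [333.7 269.6] [ 491. -148.    5.]
top [368 214  14  14  61] [372.7 219.4] [ 662. -261.    5.]
top [ 327  234   89   59 2426] [377.9 261.6] [ 483. -260.    5.]
```

View pics/c6.png

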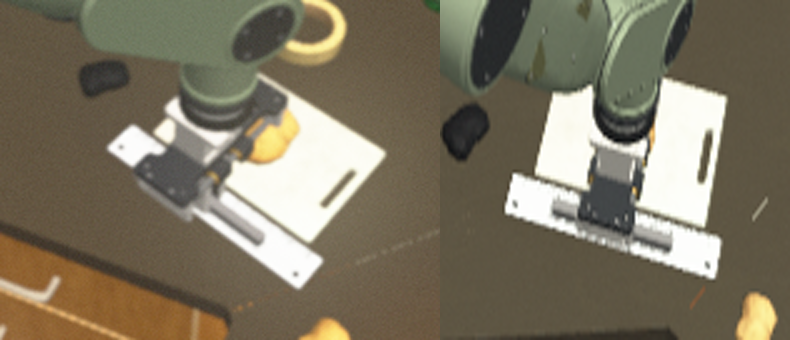

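```bash
python3 -m inch '[[0.01,-0.003,-0.005,0,1],[0.02,-0.007,-0.01,0,1],[0.03,-0.01,-0.01,0,1],[0.03,-0.01,-0.01,0,1],[0.03,-0.01,-0.01,0,1]]'
python3 -m inch '[[0.01,-0.003,0,0,1],[0.02,-0.007,0,0,1],[0.02,-0.007,0,0,1],[0.02,-0.007,0,0,1],[0.02,-0.007,0,0,1]]'
python3 -c "
from h import *
o=arm.get_obs();print(o['tool_pos'],o['wrist_force'],o['wrist_torque'])"
```

```text
time_s: 17.7
tool_pos: [0.4233, -0.2245, 0.0324]
tcp_rot: [0.811, 0.585, -0.0, -0.0]
wrist_force: [0.3, 0.3, -1.2]
opening: 0.0133
grip_force: 30.0
time_s: 18.2
tool_pos: [0.4253, -0.2252, 0.0324]
tcp_rot: [0.811, 0.585, -0.0, -0.0]
wrist_force: [0.4, -0.6, -1.4]
opening: 0.0137
grip_force: 30.0
[ 0.42526521 -0.22522771  0.03241023] [ 0.40895297 -0.57130087 -1.43031281] [-0.04684951  0.10055098  0.04821386]
```

```bash
python3 -m inch '[[0.01,-0.003,0,0,1],[0.01,-0.003,0,0,1],[0.01,-0.003,0,0,1],[0.01,-0.003,0,0,1],[0.01,-0.003,0,0,1]]'
python3 -m inch '[[0.01,-0.003,0,0,1],[0.01,-0.003,0,0,1],[0.01,-0.003,0,0,1],[0.01,-0.003,0,0,1],[0.01,-0.003,0,0,1]]'
python3 -c "
from h import *
o=arm.get_obs();print(o['tool_pos'],o['wrist_force'],o['wrist_torque'])"
```

```text
time_s: 18.7
tool_pos: [0.4263, -0.2255, 0.0324]
tcp_rot: [0.811, 0.585, 0.0, -0.0]
wrist_force: [-1.0, 0.4, -2.0]
opening: 0.0138
grip_force: 30.0
time_s: 19.2
tool_pos: [0.4273, -0.2258, 0.0324]
tcp_rot: [0.811, 0.585, -0.0, -0.0]
wrist_force: [-0.2, 0.3, -2.1]
opening: 0.0137
grip_force: 30.0
[ 0.42731572 -0.22584646  0.0324398 ] [-0.22089373  0.28802962 -2.13402732] [-0.01379582  0.10375556  0.01158535]
```

```bash
python3 -m inch '[[0.01,-0.003,0,0,1],[0.01,-0.003,0,0,1],[0.01,-0.003,0,0,1],[0.01,-0.003,0,0,1],[0.01,-0.003,0,0,1]]'
python3 -m inch '[[0.01,-0.003,0,0,1],[0.01,-0.003,0,0,1],[0.01,-0.003,0,0,1],[0.01,-0.003,0,0,1],[0.01,-0.003,0,0,1]]'
python3 -c "
from h import *
o=arm.get_obs();print(o['tool_pos'],o['wrist_force'],o['wrist_torque'])"
```

```text
time_s: 19.7
tool_pos: [0.4278, -0.2259, 0.0323]
tcp_rot: [0.811, 0.585, -0.0, -0.001]
wrist_force: [-3.2, -0.7, 0.0]
opening: 0.0135
grip_force: 30.0
time_s: 20.2
tool_pos: [0.428, -0.2259, 0.0321]
tcp_rot: [0.811, 0.585, -0.001, -0.001]
wrist_force: [-5.5, 0.8, 0.5]
opening: 0.0139
grip_force: 30.0
[ 0.42796822 -0.22588573  0.03205271] [-5.4729459   0.80981388  0.45219711] [0.00682502 1.09566525 0.02412531]
```

There is contact at 5.5 N with almost no moment about z (0.02 N m), so the edges meet flush along their length. I'll set the rule down and open only partly, so the inner finger clears the board.

```bash
python3 -m inch '[[0.005,-0.002,-0.005,0,1],[0.005,-0.002,-0.01,0,1],[0.005,-0.002,-0.01,0,1],[0.005,-0.002,-0.01,0,1],[0.005,-0.002,-0.01,0,1]]'
python3 -m inch '[[0,0,0,0,0.8],[0,0,0,0,0.75],[0,0,0,0,0.75],[0,0,0,0,0.75],[0,0,0,0,0.75]]'
python3 -m inch '[[0,0,0.1,0,0.75],[0,0,0.2,0,0.75],[0,0,0.4,0,0.75],[0,0,0.6,0,0.75],[0,0,0.8,0,0.75]]'
python3 -m inch '[[-0.1,0.2,0.1,0,0.75],[-0.1,0.4,0.2,0,0.75],[-0.1,0.6,0.3,0,0.75],[-0.1,0.8,0.4,0,0.75],[-0.1,1,0.5,0,0.75]]'
python3 -m inch '[[0,0.2,0.1,0,0.75],[0,0.4,0.2,0,0.75],[0,0.6,0.2,0,0.75],[0,0.8,0.2,0,0.75],[0,1,0.2,0,0.75]]'
python3 -m inch '[[0,0.2,0,0,0.75],[0,0.4,0,0,0.75],[0,0.6,0,0,0.75],[0,0.8,0,0,0.75],[0,1,0,0,0.75]]'
python3 r.py 7 0
python3 - <<'E'
from m import *
a=cv2.imread("pics/scene7.png")[220:370,285:455]; b=cv2.imread("pics/top7.png")[215:305,315:425]
cv2.imwrite("pics/d7.png",np.hstack([cv2.resize(a,(453,400),interpolation=cv2.INTER_CUBIC),cv2.resize(b,(340,400),interpolation=cv2.INTER_CUBIC)]))
E
```

```text
time_s: 20.7
tool_pos: [0.428, -0.2259, 0.0318]
tcp_rot: [0.811, 0.585, -0.001, -0.002]
wrist_force: [-9.1, 2.2, 8.1]
opening: 0.0137
grip_force: 30.0
time_s: 21.2
tool_pos: [0.4304, -0.227, 0.0317]
tcp_rot: [0.811, 0.585, 0.0, 0.001]
wrist_force: [0.0, -0.8, -0.4]
opening: 0.0235
grip_force: 0.0
time_s: 21.7
tool_pos: [0.4301, -0.2268, 0.1132]
tcp_rot: [0.811, 0.585, 0.0, 0.001]
wrist_force: [0.6, 0.3, -0.5]
opening: 0.0234
grip_force: 0.0
time_s: 22.2
tool_pos: [0.4201, -0.126, 0.163]
tcp_rot: [0.811, 0.585, 0.0, 0.001]
wrist_force: [0.7, 0.6, -0.2]
opening: 0.0238
grip_force: 0.0
time_s: 22.7
tool_pos: [0.4201, -0.0259, 0.1828]
tcp_rot: [0.811, 0.585, 0.001, 0.001]
wrist_force: [-0.1, -0.5, 0.8]
opening: 0.0234
grip_force: 0.0
time_s: 23.2
tool_pos: [0.4201, 0.0742, 0.1826]
tcp_rot: [0.811, 0.585, 0.001, 0.001]
wrist_force: [-0.7, -0.4, -0.1]
opening: 0.0234
grip_force: 0.0
[0.42006195 0.07422554 0.1826029 ] -18.389945740982597 [-0.7 -0.4 -0.1] [-0.1   0.09 -0.03]
```

View pics/d7.png

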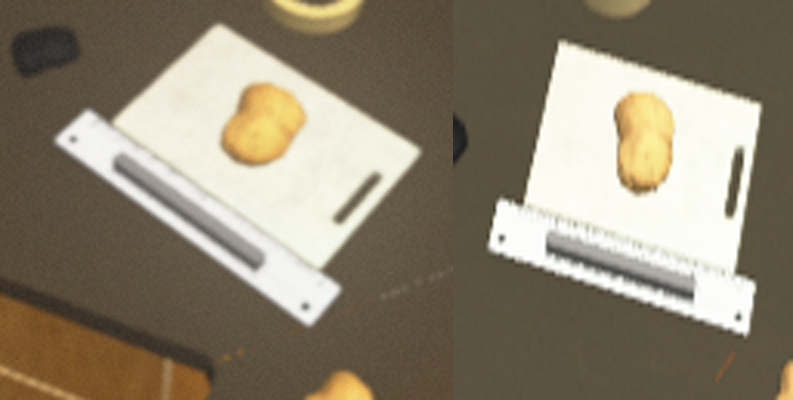

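The rule lies flush along the board's near edge, overhanging both corners, and the potato is mid-board. A quick numeric check comes before handing in.

Run:
```python
from m import *
th=np.radians(-18.4); c0=np.array([.531,-.2605]); A=np.array([[np.cos(th),np.sin(th)],[-np.sin(th),np.cos(th)]])
for n in("scene","top"):
    im=cv2.imread(f"pics/{n}7.png"); br,wh=masks(im)
    seed=(398,270) if n=="scene" else (400,250)
    m=comp(wh,seed); c=cont(m)
    L=lambda z:(plane(n,c,z)[:,:2]-c0)@A.T*1000
    w=L(.005); back=w[(w[:,0]<np.percentile(w[:,0],0)+6)&(abs(w[:,1])<125)]
    k=np.polyfit(back[:,1],back[:,0],1); print(n,"back edge x at y=0 (want -125):",k[1],"tilt deg",np.degrees(k[0]))
    s=w[(w[:,0]<-90)&(w[:,0]>-118)]; print("  rule ends y (board +-115):",s[:,1].min(),s[:,1].max())
    b=L(.009); bb=b[b[:,0]>-70]; print("  board x max, y:",bb[:,0].max(),bb[:,1].min(),bb[:,1].max())
    p=comp(br,(383,266) if n=="scene" else (377,247)); 
    P=(plane(n,cont(p),.026)[:,:2]-c0)@A.T*1000; print("  potato",cv2.minAreaRect(P.astype(np.float32)))
```

```text
scene back edge x at y=0 (want -125): -125.26016000663078 tilt deg -0.13341031515837434
  rule ends y (board +-115): -139.87607516527547 143.11261752721978
  board x max, y: 82.50525876421212 -117.15379535445504 115.3499556190831
  potato ((-0.42029571533203125, 1.0985107421875), (90.05368041992188, 59.62782287597656), 14.31301212310791)
top back edge x at y=0 (want -125): -124.94527037529052 tilt deg -0.36392901123810395
  rule ends y (board +-115): -136.71817096993433 143.60552295525684
  board x max, y: 81.6428045197557 -113.70842148877975 116.07090183423166
  potato ((-1.1883468627929688, 1.7847709655761719), (87.8121109008789, 56.99534606933594), 12.81790542602539)
```

The back edge is 125 mm from the board's centre, as it should be, tilted by less than 0.4°. The rule's ends lie past ±136 mm against the board's ±115 mm, and the potato is within 2 mm of the middle.

```bash
python3 -c "
from station import arm
print(arm.hand_in())"
```

```text
the job is handed in; nothing more can be done
None
```

The job is handed in at about 23 s on the robot's clock: the potato is within about 2 mm of the board's middle, the rule lies flush along the near long edge past both corners, and the peeler, beaker and tape were not touched.

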